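# Gather the stirring discs in the tote's red corner

### The arm

A 7-joint arm with a two-finger parallel gripper is mounted at the origin on the work surface. World frame = base frame: x ahead of the robot, y to its left, z up, the work surface at z = 0. Lengths are in m, angles in rad, forces in N, time in s.
With the tool pointing down it reaches from about 0.425 to 0.8 m from the base axis. Payload 8.3 kg.
Tool frame: the origin (TCP) lies midway between the tips of the shut fingers; the grasp point (between the pads) lies 19 mm behind it (robot.grip_depth is the distance from the TCP to the grasp point, in m); z points along the fingers, y is the line along which they close (so a half turn about z gives the same grasp; the last joint's range is limited). The gripper opens to 85 mm and grips with 20 to 120 N. Pads are 22 mm wide; open, the fingers measure 114 mm over their backs; the gripper's body (76 mm by 85 mm) begins 54 mm behind the grasp point. The pads swing forward as they close: fully open they stand 13 mm farther back than shut.
Start: joints at [-1.384, 0.383, 0.016, 1.37, -0.006, 1.388, -0.046], TCP at [0.154, 0.606, 0.198] pointing down, gripper open.
Joint ranges: [-2.95, 2.95], [-0.25, 2.06], [-1.52, 1.56], [0.18, 2.33], [-1.44, 4.58], [0.02, 2.06], [-3.01, 3.01]. Speed limits (rad/s): [2.39, 2.39, 3.01, 3.01, 3.14, 3.14, 3.14].

### API

Orientations are given as a unit quaternion [w, x, y, z].
In Python, from bench import robot gives the robot as it stands. The module is installed in compiled form; this text tells all that it offers.
- The arm moves only by the shell command python3 -m handwheel 'ROWS' [OPENING] [FORCE]. ROWS is a JSON object of lists of equal length, an entry for each row: "slide": the shift along the world's x, y, z in m, a list of three; "roll": the turn about the world's z in degrees. A call has 1 to 5 rows; each row shifts and turns the commanded pose from where the row before left it; what a row does not reach is not made up. A row lasts 1/10 s, in which the tool goes at most 50 mm and 8.59 degrees, less where a joint would pass 70% of its speed; a pose out of reach is approached as far as the arm can. A call is refused whole if a number of a shift passes 0.05 or a number of a turn 8.59, either way. A call with a gripper value outside its range is refused whole. OPENING is the closure, from 0 (fully open) to 1 (shut), set as the call begins (- or left out, the last holds). The fingers move at their own pace and stop on an object; FORCE is the grip in N (left out, the last holds). Time passes only in rows, so rows that do not move let the fingers close. It gives the time, the measured TCP pose, the force, the opening and the grip force at its end, in the units of the state.
- robot.observe(): the state, without advancing time (a new reading comes with each control period).
- robot.grab_frame(name): name is "scene" or "top" or "wrist"; returns (picture, depth): 480x640x3 uint8, red, green, blue; 480x640 float32, m along the optical axis (not along the pixel's ray), 0 where there is no reading.
- robot.camera_info(name): a dict with "fov_y" (degrees; the focal length in pixels is half the picture's height over the tangent of half this angle, whatever the lens; pixels are square), "cx", "cy" (the principal point, pixels), "R" (3x3) and "t" (3): a world point X has camera coordinates R X + t; the wrist camera has in their place "tool_from_camera" (4x4, takes a point from camera to tool coordinates, whose origin is the TCP and whose axes are the flange's). Camera axes: x right, y down, z forward; pixel columns grow to the right and rows downward; lengths in m; the calibration is good to about 2 mm. A picture is of the moment at which its call begins: read the wrist's pose just before it. camera_info takes no time and is no camera call.
- robot.close_job(): hands the job in; it is judged then, once.
The state is a dict: "time_s": time; "joint_pos": joint angles; "qvel": joint speeds; "joint_torque": joint torques, N m; "tool_pos": TCP position; "tcp_rot": TCP orientation; "contact_force": force on the tool from outside, world axes, zero at the start; "moment": the same for the moment, N m; "gripper_width": opening from 0.0 (shut) to 1.0 (fully open); "grip_force": force on a finger pad.
Only numpy, scipy, OpenCV 4.12 (cv2) and the standard library are available. Lean on these libraries where they do the work, as an engineer would, in place of code of your own. Each camera call takes 0.05 s, during which the arm holds its last target. There are 200 camera calls.

### The job

Pull the blue-fronted drawer all the way out to its stop and, leaving it open, lift the grey tote with the three white stirring discs level out of it by its black handle, well clear above the drawer. Then tilt the tote by about 35 degrees so that its red corner is the lowest and all three discs slide together into that corner, and finish while still holding it there, tilted, still and up in the air with nothing else carrying it. Lose no disc, and leave the jar standing in the drawer and everything on the bench where it is.

Things in the scene. Friction and masses are not known exactly. Their poses are not given: they have to be found in the camera images.
- drawer (a joint): how far the drawer is pulled out, in m: 0 shut, 0.160 at its stop (starts 0 to 0.02). Needs about 2 N; it stays where it is left.
- drawer_handle (a point): centre of the drawer's steel handle: a level square bar 12 mm thick, 132 mm long, 105 mm above the bench, on two posts 60 mm either side of the centre. It stands 50 mm in front of the blue drawer front and 35 mm below the cabinet's top. Axes as the cabinet's: x into the cabinet (the drawer opens along -x), y along the bar, z up.
- cabinet: fixed white bench-top cabinet, 220 mm deep, 320 wide, 140 high, with a single drawer whose blue front (316 wide, its top 128 above the bench) faces the robot. Origin: on the bench at the middle of its front edge; x points to its back, away from the robot.
- drawer_floor (a point): a point on the middle of the drawer's inner floor, 18 mm above the bench, axes as the cabinet's. The inside is 190 mm long (x) and 280 wide (y), its side and back walls rise 43 mm above the floor. The point is 95 mm behind the inner face of the drawer front. When the drawer is fully out the whole tote stands in the open.
- tote: loose grey open-topped tote, 130 mm long (x) by 116 wide (y) by 42 high, walls and floor 4 mm, about 0.22 kg, standing in the drawer beside the jar (either side), its x within 0.1 rad of the drawer's. A black handle bar bridges its middle. The red corner is at -x, -y: next to the drawer front, on the right seen from the robot. Origin: centre of its underside.
- tote_grip (a point): centre of the tote's black handle: a level flat-sided bar along the tote's y, 16 mm thick (x), 14 high (z), 116 mm free length, over the middle of the tote. This point is 84 mm above the tote's underside; the bar's lower face is 35 mm above the tote's rim. Axes as the tote's: x its long side, y along the bar, z up.
- tote_corner (a point): the tote's red corner, on its inner floor where the two inner walls meet: 61 mm along -x and 54 mm along -y from the middle, 80 mm below tote_grip; axes as the tote's. Floor and walls are red about it for 45 mm.
- jar: loose amber jar with a blue cap, 64 mm across, 75 high, 0.25 kg, standing in the drawer beside the tote (on either side); must stay upright in there. Origin: centre of its underside.
- logbook: loose black book with a red stripe, 210 x 150 x 22 mm, on the bench; leave alone. Origin: centre of its underside.
- washbottle: loose white bottle with a blue cap, 68 mm across, 170 high, on the bench; leave alone. Origin: centre of its underside.
- beaker: loose glass beaker, 70 mm across, 90 high, on the bench; leave alone. Origin: centre of its underside.
- spatula: loose spatula lying on the bench; leave alone. Origin: its underside.
- disc0_center (a point): centre of one of three loose white PTFE-coated stirring discs, 20 mm across, 12 high, 16 g, lying flat in the rear half (+x) of the tote. They are slippery (friction about 0.2): tilted 30 to 40 degrees with the red corner straight downhill, they run all the way into it within about a second.
- disc1_center (a point): centre of one of three loose white PTFE-coated stirring discs, 20 mm across, 12 high, 16 g, lying flat in the rear half (+x) of the tote. They are slippery (friction about 0.2): tilted 30 to 40 degrees with the red corner straight downhill, they run all the way into it within about a second.
- disc2_center (a point): centre of one of three loose white PTFE-coated stirring discs, 20 mm across, 12 high, 16 g, lying flat in the rear half (+x) of the tote. They are slippery (friction about 0.2): tilted 30 to 40 degrees with the red corner straight downhill, they run all the way into it within about a second.

How it is judged:
By the outcome, as a careful person would: the job done as asked, in the order asked, and still so for the second after the job is handed in, while the arm keeps its last pose, push and grip.
It also fails if it takes over 48 s, if anything falls off the work surface, if the arm or the gripper's body presses on something with over 40 N, if the wrist force passes 120 N, or if a joint passes its speed limit or range.

## Working session

There is one attempt and no reset: what is moved stays moved. The work goes in short steps, Python scripts to look and compute and a shell command to move; the robot and the scene stay as the last step left them, time stands still between calls to the robot, and variables do not carry over. Pictures are saved under pics/ and viewed, at most 10 in all, crops included, and the job is handed in when it is done.

```bash
mkdir -p pics
cat > h.py <<'E'
import numpy as np, cv2
from bench import robot
from scipy.spatial.transform import Rotation as Rn
def K(n):
    c=robot.camera_info(n); f=240/np.tan(np.radians(c["fov_y"])/2); return c,f
def cloud(n):
    c,f=K(n); s=robot.observe(); im,d=robot.grab_frame(n)
    v,u=np.mgrid[:480,:640]
    P=np.stack([(u-c["cx"])*d/f,(v-c["cy"])*d/f,d],-1)
    if n=="wrist":
        T=np.array(c["tool_from_camera"]); P=P@T[:3,:3].T+T[:3,3]
        q=s["tcp_rot"]; P=P@Rn.from_quat([q[1],q[2],q[3],q[0]]).as_matrix().T+s["tool_pos"]
    else: P=(P-np.array(c["t"]))@np.array(c["R"])
    P[d==0]=np.nan
    return im,d,P
def save(n,im): cv2.imwrite("pics/"+n+".png",im[...,::-1])
def yaw():
    q=robot.observe()["tcp_rot"]; M=Rn.from_quat([q[1],q[2],q[3],q[0]]).as_matrix(); return M
E
python3 - <<'E'
from h import *
s=robot.observe();print({k:np.round(v,3) for k,v in s.items()});print(yaw().round(3))
for n in("top","scene"):
    im,d,P=cloud(n);save(n+"0",im);np.savez("/tmp/"+n,im=im,P=P);print({k:v for k,v in robot.camera_info(n).items()})
E
```

```text
{'time_s': np.float64(0.0), 'joint_pos': array([-1.384,  0.384,  0.016,  1.371, -0.006,  1.388, -0.046]), 'qvel': array([-0.001,  0.001, -0.001,  0.   , -0.   , -0.   , -0.   ]), 'joint_torque': array([ 0.0000e+00, -6.2760e+01,  8.4500e-01, -3.7183e+01,  1.6000e-02,
        1.5000e-02,  0.0000e+00]), 'tool_pos': array([0.154, 0.605, 0.197]), 'tcp_rot': array([-0.   ,  0.125,  0.992, -0.001]), 'contact_force': array([ 0.776, -0.6  , -0.634]), 'moment': array([ 0.014,  0.034, -0.055]), 'grip_force': np.float64(0.0), 'gripper_width': np.float64(0.999)}
[[-0.969  0.247 -0.   ]
 [ 0.247  0.969 -0.002]
 [-0.    -0.002 -1.   ]]
{'fov_y': 50.604855182969516, 'cx': 312.94786701057717, 'cy': 240.0577220664252, 'R': array([[-1.30889376e-02, -9.99909751e-01, -3.02821944e-03],
       [-9.82267786e-01,  1.34243367e-02, -1.87002097e-01],
       [ 1.87025872e-01,  5.26863623e-04, -9.82354847e-01]]), 't': array([-0.02379054,  0.59625395,  1.09211503])}
{'fov_y': 54.531791566310496, 'cx': 318.265401941281, 'cy': 246.75851165481018, 'R': array([[ 0.42735302,  0.90402895, -0.01005277],
       [ 0.65328849, -0.3164711 , -0.68779371],
       [-0.62496684,  0.28736336, -0.72583659]]), 't': array([-0.19236701, -0.31923771,  1.49373697])}
```

View pics/top0.png

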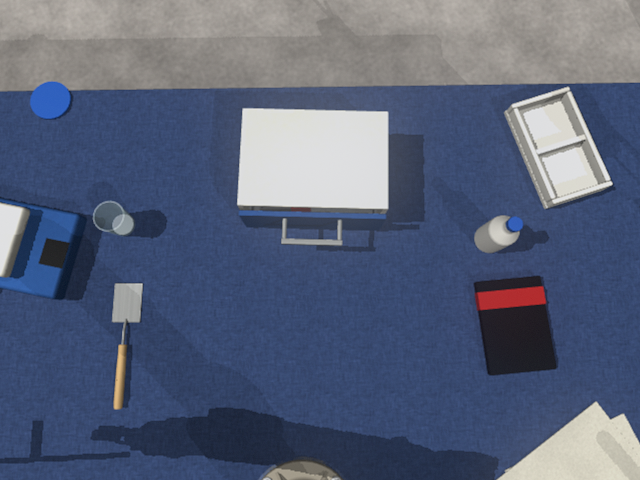

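View pics/scene0.png

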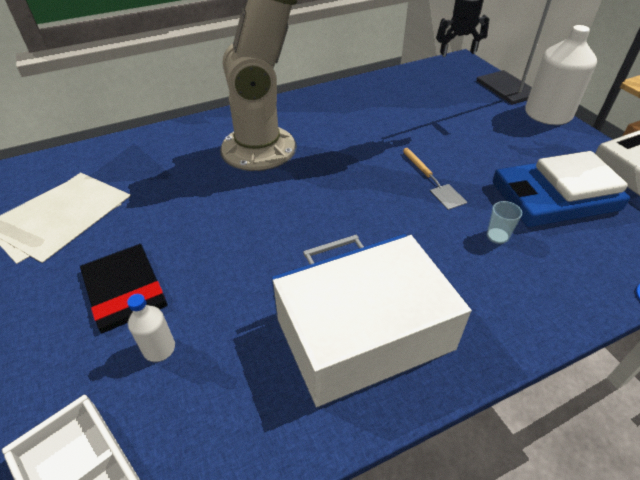

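The top view shows the cabinet at about (314,160), the drawer open a little, and the handle bar from (283,242) to (342,243). The beaker and spatula are on the left, the washbottle and logbook on the right. In the scene view nothing stands near the front of the drawer.

Run:
```python
import numpy as np
z=np.load("/tmp/top.npz");P=z["P"]
# bar
Q=P[225:255,270:355].reshape(-1,3);Q=Q[(Q[:,2]>.09)&(Q[:,2]<.125)]
f=np.argwhere((P[...,2]>.09)&(P[...,2]<.125)&(P[...,0]<.56)&(P[...,0]>.3)&(abs(P[...,1])<.25));print(f.min(0),f.max(0))
b=P[236:248,286:341].reshape(-1,3);b=b[(b[:,2]>.1)&(b[:,2]<.12)];print(len(b),b.mean(0),b.min(0),b.max(0),np.polyfit(b[:,1],b[:,0],1))
c=P[80:240,200:420].reshape(-1,3);c=c[(c[:,2]>.132)&(c[:,2]<.15)]
import cv2
r=cv2.minAreaRect(c[:,:2].astype(np.float32));print(len(c),r,c[:,2].mean(),cv2.boxPoints(r))
```

```text
Traceback (most recent call last):
ValueError: zero-size array to reduction operation minimum which has no identity
```

Run:
```python
import numpy as np,cv2
z=np.load("/tmp/top.npz");P=z["P"]
for p in [(242,313),(160,314),(212,314),(300,314),(230,285)]: print(p,P[p])
b=P[234:250,280:346].reshape(-1,3);b=b[(b[:,2]>.09)]
print(len(b))
if len(b): print(b.mean(0),b.min(0),b.max(0),np.polyfit(b[:,1],b[:,0],1))
c=P[80:230,200:420].reshape(-1,3);c=c[(c[:,2]>.132)&(c[:,2]<.15)]
r=cv2.minAreaRect(c[:,:2].astype(np.float32));print(len(c),r,c[:,2].mean(),cv2.boxPoints(r))
```

```text
(242, 313) [ 0.58089251 -0.03184972  0.11263959]
(160, 314) [ 0.75559742 -0.03637952  0.14059538]
(212, 314) [ 0.64368221 -0.03485719  0.12652144]
(300, 314) [ 0.46475004 -0.03232143  0.00140805]
(230, 285) [0.60987019 0.02869073 0.10403672]
423
[ 0.58259854 -0.02810048  0.1110602 ] [ 0.5733234  -0.09275717  0.09845366] [0.60021567 0.03719563 0.11816238] [0.02676183 0.58335056]
14555 ((0.7518154978752136, -0.03370225429534912), (0.3206614553928375, 0.24149024486541748), 87.58485412597656) 0.14109659950759615 [[ 0.62442136 -0.18880239]
 [ 0.865697   -0.19897872]
 [ 0.87920964  0.12139788]
 [ 0.63793397  0.13157421]]
```

```bash
A='{"slide":[[0.027,-0.04,0.01],[0.027,-0.04,0.01],[0.027,-0.04,0.01],[0.027,-0.04,0.01],[0.027,-0.04,0.01]],"roll":[-5,-5,-5,-5,-5]}'; echo; python3 -m handwheel '{"slide":[[0.027,-0.04,0.01],[0.027,-0.04,0.01],[0.027,-0.04,0.01],[0.027,-0.04,0.01],[0.027,-0.04,0.01]],"roll":[-5,-5,-5,-5,-5]}' 0.5
python3 -m handwheel '{"slide":[[0.027,-0.04,0.01],[0.027,-0.04,0.01],[0.027,-0.04,0.01],[0.027,-0.04,0.01],[0.027,-0.04,0.01]],"roll":[-5,-5,-5,-5,-5]}'
python3 -m handwheel '{"slide":[[0.027,-0.04,0.01],[0.027,-0.04,0.01],[0.027,-0.04,0.01],[0.027,-0.04,0.01],[0.027,-0.04,0.01]],"roll":[-5,-5,-5,-5,-5]}'
```

```text
time_s: 0.6
tool_pos: [0.2901, 0.4036, 0.248]
tcp_rot: [-0.0, 0.338, 0.941, -0.0]
contact_force: [0.6, 0.3, 0.4]
gripper_width: 0.499
grip_force: 0.0
time_s: 1.1
tool_pos: [0.425, 0.2037, 0.2983]
tcp_rot: [-0.0, 0.534, 0.846, 0.0]
contact_force: [0.3, 0.8, 0.2]
gripper_width: 0.5
grip_force: 0.0
time_s: 1.6
tool_pos: [0.56, 0.0041, 0.3483]
tcp_rot: [-0.0, 0.704, 0.71, 0.0]
contact_force: [1.6, 1.3, -0.4]
gripper_width: 0.503
grip_force: 0.0
```

```bash
python3 -m handwheel '{"slide":[[0.05,0,0],[0.05,0,0],[0.05,0,0],[0.05,0,0],[0.05,0,0]],"roll":[0,0,0,0,0]}'
python3 -m handwheel '{"slide":[[0.05,0,0],[0.05,0,0],[0.05,0,0],[0.05,0,0],[0.05,0,0]],"roll":[0,0,0,0,0]}'
python3 -c "
from h import *
print(yaw().round(3),robot.observe()['joint_pos'].round(2))"
```

```text
time_s: 2.1
tool_pos: [0.766, 0.0038, 0.3531]
tcp_rot: [-0.0, 0.712, 0.702, 0.015]
contact_force: [1.0, -3.9, 2.3]
gripper_width: 0.502
grip_force: 0.0
time_s: 2.6
tool_pos: [0.7954, -0.0132, 0.3455]
tcp_rot: [0.008, 0.729, 0.684, 0.028]
contact_force: [0.6, -0.0, 0.3]
gripper_width: 0.496
grip_force: 0.0
[[ 0.062  0.997  0.052]
 [ 0.998 -0.063  0.026]
 [ 0.029  0.05  -0.998]] [-0.1   1.02  1.51  0.18 -1.43  2.05  0.03]
```

```bash
cat > st.py <<'E'
from h import *
M=yaw();z=M[:,2];s=robot.observe()
print("tilt",np.degrees(np.arccos(-z[2])).round(1),"zdir az",np.degrees(np.arctan2(z[1],z[0])).round(1),"tool y az",np.degrees(np.arctan2(M[1,1],M[0,1])).round(1),s["tool_pos"].round(3),s["joint_pos"].round(2))
E
python3 -m handwheel '{"slide":[[-0.05,0,0],[-0.05,0,0]],"roll":[0,0]}'; python3 st.py
python3 -m handwheel '{"slide":[[0.05,0,0],[0.05,0,0],[0.05,0,0],[0.05,0,0],[0.05,0,0]],"roll":[0,0,0,0,0]}' >/dev/null;python3 st.py
```

```text
time_s: 2.8
tool_pos: [0.7579, -0.0089, 0.3581]
tcp_rot: [0.018, 0.728, 0.685, 0.038]
contact_force: [1.9, -0.2, 3.9]
gripper_width: 0.498
grip_force: 0.0
tilt 4.9 zdir az 18.2 tool y az -3.5 [ 0.758 -0.009  0.358] [-0.37  0.93  1.51  0.61 -1.18  1.98  0.24]
tilt 11.5 zdir az 7.6 tool y az -3.9 [ 0.885 -0.004  0.298] [-0.11  1.08  1.4   0.18 -1.35  1.83  0.01]
```

```bash
python3 -m handwheel '{"slide":[[0.05,0,0],[0.05,0,0],[0.05,0,0],[0.05,0,0],[0.05,0,0]],"roll":[0,0,0,0,0]}' >/dev/null;python3 st.py
python3 -m handwheel '{"slide":[[0.03,0,0.03],[0.03,0,0.03],[0.03,0,0.03],[0.03,0,0.03],[0.03,0,0.03]],"roll":[0,0,0,0,0]}' >/dev/null;python3 st.py
python3 -m handwheel '{"slide":[[0.03,0,0.03],[0.03,0,0.03],[0.03,0,0.03],[0.03,0,0.03],[0.03,0,0.03]],"roll":[0,0,0,0,0]}' >/dev/null;python3 st.py
```

```text
tilt 20.7 zdir az 4.0 tool y az -4.3 [ 0.986 -0.001  0.229] [-0.11  1.18  1.4   0.18 -1.38  1.57  0.01]
tilt 29.0 zdir az 2.2 tool y az -4.9 [ 1.006 -0.002  0.324] [-0.12  1.1   1.41  0.18 -1.38  1.5   0.  ]
tilt 37.2 zdir az 1.6 tool y az -5.5 [ 1.028e+00 -1.000e-03  4.000e-01] [-0.12  1.04  1.41  0.18 -1.37  1.42 -0.  ]
```

```bash
for i in 1 2; do :; done; python3 -m handwheel '{"slide":[[-0.05,0,0],[-0.05,0,0],[-0.05,0,0],[-0.05,0,0],[-0.05,0,0]],"roll":[0,0,0,0,0]}' >/dev/null;python3 st.py
python3 -m handwheel '{"slide":[[-0.05,0,0],[-0.05,0,0],[-0.05,0,0],[-0.05,0,0],[-0.05,0,0]],"roll":[0,0,0,0,0]}' >/dev/null;python3 st.py
python3 -m handwheel '{"slide":[[-0.05,0,0],[-0.05,0,0],[-0.05,0,0],[-0.05,0,0],[-0.05,0,0]],"roll":[0,0,0,0,0]}' >/dev/null;python3 st.py
```

```text
tilt 37.8 zdir az 0.8 tool y az -5.3 [0.846 0.    0.41 ] [-0.83  0.71  1.53  1.2  -1.04  1.24  0.41]
tilt 32.2 zdir az 2.0 tool y az -7.5 [ 0.691 -0.     0.385] [-1.22  0.02  1.22  1.54 -0.04  1.03 -0.1 ]
tilt 31.3 zdir az 4.9 tool y az -8.3 [ 0.581 -0.005  0.385] [-0.6  -0.24  0.46  1.73  0.14  1.09 -0.27]
```

```bash
python3 -m handwheel '{"slide":[[-0.05,0,0],[-0.05,0,0],[-0.05,0,0],[-0.05,0,0],[-0.05,0,0]],"roll":[0,0,0,0,0]}' >/dev/null;python3 st.py
python3 -m handwheel '{"slide":[[-0.05,0,0],[-0.05,0,0],[-0.05,0,0],[-0.05,0,0],[-0.05,0,0]],"roll":[0,0,0,0,0]}' >/dev/null;python3 st.py
```

```text
tilt 30.2 zdir az 5.2 tool y az -8.1 [ 0.542 -0.008  0.385] [ 0.24 -0.25 -0.2   1.75 -0.13  1.12 -0.05]
tilt 24.3 zdir az 10.1 tool y az -7.3 [0.505 0.003 0.33 ] [ 0.37 -0.25 -0.3   1.83 -0.19  1.15  0.  ]
```

```bash
python3 -m handwheel '{"slide":[[-0.05,0,0.0],[-0.05,0,0],[-0.05,0,0],[-0.05,0,0],[-0.05,0,0]],"roll":[0,0,0,0,0]}' >/dev/null;python3 st.py
python3 -m handwheel '{"slide":[[-0.04,0,0.02],[-0.04,0,0.02],[-0.04,0,0.02]],"roll":[0,0,0]}' ;python3 st.py
```

```text
tilt 18.5 zdir az 16.4 tool y az -8.1 [0.461 0.001 0.274] [ 0.27 -0.25 -0.21  1.92 -0.17  1.17 -0.02]
time_s: 8.1
tool_pos: [0.441, 0.0118, 0.2729]
tcp_rot: [0.042, 0.736, 0.663, 0.133]
contact_force: [-1.1, 2.4, 0.1]
gripper_width: 0.498
grip_force: 0.0
tilt 16.0 zdir az 24.5 tool y az -6.9 [0.441 0.012 0.273] [ 0.36 -0.25 -0.29  1.91 -0.22  1.24  0.02]
```

```bash
python3 -m handwheel '{"slide":[[-0.03,0,0],[-0.03,0,0],[-0.05,0,0],[-0.05,0,0],[-0.05,0,0]],"roll":[-8,-8,-6,0,0]}' >/dev/null;python3 st.py
python3 -m handwheel '{"slide":[[-0.05,0,0.01],[-0.05,0,0.01],[-0.05,0,0.01]],"roll":[0,0,0]}' >/dev/null;python3 st.py
```

```text
tilt 10.9 zdir az 26.6 tool y az -16.0 [0.404 0.006 0.231] [ 0.28 -0.25 -0.24  1.99 -0.16  1.24 -0.18]
tilt 8.6 zdir az 46.9 tool y az -14.3 [0.377 0.021 0.214] [ 0.36 -0.25 -0.32  2.01 -0.2   1.28 -0.14]
```

```bash
python3 -m handwheel '{"slide":[[0.01,-0.01,0],[0.01,-0.01,0],[0,0,0],[0,0,0],[0,0,0]],"roll":[-8.5,-8.5,-8.5,-8.5,-8.5]}' >/dev/null;python3 st.py
python3 -m handwheel '{"slide":[[-0.02,0,0],[-0.02,0,0],[-0.05,0,0.0],[-0.05,0,0.0]],"roll":[-8.5,-8.5,0,0]}' >/dev/null;python3 st.py
```

```text
tilt 8.3 zdir az 2.7 tool y az -57.8 [ 0.397 -0.004  0.213] [ 0.42 -0.25 -0.4   2.01 -0.12  1.22 -0.95]
tilt 2.6 zdir az 5.8 tool y az -71.1 [0.351 0.003 0.175] [-0.21 -0.25  0.09  2.1   0.02  1.25 -1.37]
```

```bash
python3 -m handwheel '{"slide":[[-0.05,0,0],[-0.02,0,0]],"roll":[0,0]}' ;python3 st.py
```

```text
time_s: 10.0
tool_pos: [0.3074, 0.0118, 0.1439]
tcp_rot: [-0.017, 0.985, 0.17, -0.015]
contact_force: [1.0, 0.6, 0.7]
gripper_width: 0.498
grip_force: 0.0
tilt 2.6 zdir az 142.7 tool y az -70.4 [0.307 0.012 0.144] [-0.11 -0.25  0.01  2.17 -0.03  1.26 -1.32]
```

```bash
python3 -m handwheel '{"slide":[[0.02,0,0.03],[0.035,-0.005,0.02],[0.035,-0.005,0],[0.035,-0.005,0],[0.035,-0.005,0]],"roll":[8.5,8.5,8.5,8.5,8.5]}' >/dev/null
python3 -m handwheel '{"slide":[[0.035,-0.008,0],[0.035,-0.006,0],[0.035,-0.006,0],[0,0,0]],"roll":[8.5,8.5,8.5,0]}' ;python3 st.py
python3 - <<'E'
from h import *
im,d,P=cloud("wrist");save("w1",im)
m=(P[...,2]>.09)&(P[...,2]<.12)&(P[...,0]<.61)&(P[...,0]>.55);b=P[m];print(len(b))
if len(b): print(np.median(b,0),np.percentile(b,[2,98],axis=0))
E
```

```text
time_s: 10.9
tool_pos: [0.5788, -0.0325, 0.1951]
tcp_rot: [-0.005, 0.723, 0.69, -0.018]
contact_force: [0.4, -0.0, 0.5]
gripper_width: 0.5
grip_force: 0.0
tilt 2.2 zdir az -152.7 tool y az -2.7 [ 0.579 -0.033  0.195] [-0.08  0.31  0.09  1.47 -0.01  1.39 -0.04]
3265
[ 0.5830632  -0.01854023  0.10944845] [[ 0.57436473 -0.0906589   0.10502164]
 [ 0.60800642  0.03617274  0.11110199]]
```

View pics/w1.png

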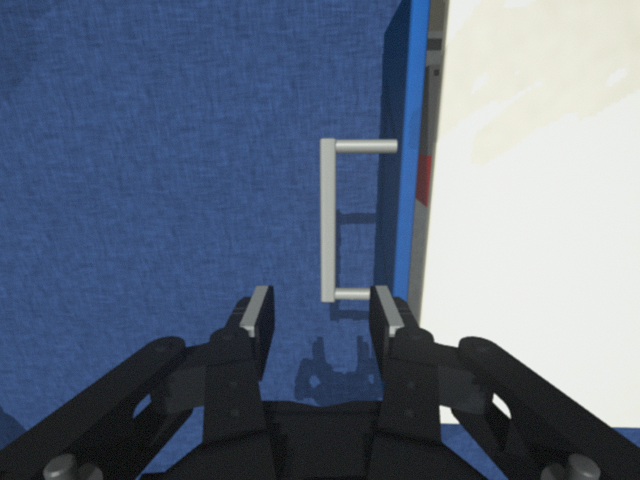

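The wrist view shows the handle bar upright in the picture, cols 320-336 and rows 140-300, parallel to the fingers' pads. The blue front is at col 405. I'll go down onto the bar and grip it.

```bash
python3 -m handwheel '{"slide":[[0.002,0,-0.035],[0,0,-0.035],[0,0,-0.02],[0,0,-0.019],[0,0,0]],"roll":[0.5,0,0,0,0]}' 0.5
python3 -m handwheel '{"slide":[[0,0,0],[0,0,0],[0,0,0],[0,0,0]],"roll":[0,0,0,0]}' 1 40
```

```text
time_s: 11.45
tool_pos: [0.5756, -0.0315, 0.0857]
tcp_rot: [-0.007, 0.723, 0.691, -0.02]
contact_force: [-0.2, 0.1, 0.5]
gripper_width: 0.497
grip_force: 0.0
time_s: 11.85
tool_pos: [0.5789, -0.0318, 0.089]
tcp_rot: [-0.005, 0.722, 0.691, -0.017]
contact_force: [-0.4, 0.1, -0.3]
gripper_width: -0.001
grip_force: 0.0
```

Run:
```python
from h import *
print(robot.camera_info("wrist"))
im,d,P=cloud("wrist");im2,d,P2=cloud("scene");save("w2",np.hstack([cv2.resize(im,(400,300)),im2[180:330,250:450].repeat(2,0).repeat(2,1)]))
```

```text
{'fov_y': 69.71342825233896, 'cx': 321.35586436636095, 'cy': 239.30875679230934, 'tool_from_camera': array([[ 1.80968054e-04, -9.59424267e-01, -2.81966386e-01,
         7.25947663e-02],
       [ 9.99999467e-01,  4.60102216e-04, -9.23745834e-04,
        -3.03280154e-04],
       [ 1.01599753e-03, -2.81966068e-01,  9.59423840e-01,
        -1.74744683e-01],
       [ 0.00000000e+00,  0.00000000e+00,  0.00000000e+00,
         1.00000000e+00]])}
```

View pics/w2.png

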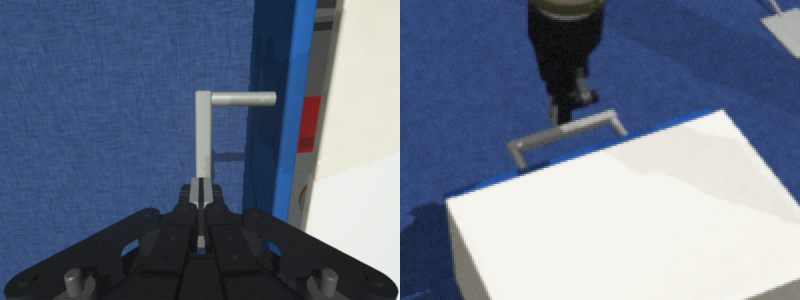

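Run:
```python
from h import *
print(robot.observe()["gripper_width"],robot.observe()["grip_force"],robot.observe()["tool_pos"])
im,d,P=cloud("wrist")
for v in range(180,440,12): print(v,[ (P[v,u]*1000).round(0).tolist() for u in (300,315,326,340)])
save("w3",cv2.resize(im[250:430,240:400],(640,720))[:600])
```

```text
-0.00024830121613240866 0.0 [ 0.5786058  -0.0317869   0.08849236]
180 [[561.0, 9.0, -0.0], [578.0, 24.0, 109.0], [583.0, 23.0, 110.0], [591.0, 8.0, -3.0]]
192 [[560.0, 0.0, -1.0], [578.0, 18.0, 108.0], [583.0, 18.0, 111.0], [591.0, -1.0, -1.0]]
204 [[559.0, -9.0, -3.0], [578.0, 13.0, 110.0], [583.0, 13.0, 110.0], [591.0, -10.0, -1.0]]
216 [[559.0, -19.0, -2.0], [578.0, 7.0, 110.0], [583.0, 7.0, 109.0], [590.0, -20.0, -1.0]]
228 [[559.0, -28.0, 0.0], [577.0, 2.0, 110.0], [582.0, 2.0, 110.0], [590.0, -30.0, -2.0]]
240 [[558.0, -38.0, -0.0], [577.0, -4.0, 109.0], [582.0, -4.0, 110.0], [590.0, -40.0, -3.0]]
252 [[557.0, -49.0, -1.0], [577.0, -10.0, 109.0], [582.0, -10.0, 111.0], [590.0, -50.0, -1.0]]
264 [[557.0, -59.0, -1.0], [576.0, -16.0, 109.0], [582.0, -16.0, 109.0], [589.0, -60.0, -1.0]]
276 [[556.0, -70.0, -1.0], [576.0, -22.0, 110.0], [581.0, -22.0, 110.0], [589.0, -71.0, -2.0]]
288 [[555.0, -81.0, -1.0], [577.0, -19.0, 129.0], [582.0, -20.0, 129.0], [589.0, -82.0, -3.0]]
300 [[571.0, -23.0, 132.0], [578.0, -19.0, 140.0], [582.0, -20.0, 139.0], [588.0, -24.0, 132.0]]
312 [[572.0,
[... 354 characters left out ...]
587.0, -18.0, 174.0]]
360 [[577.0, -12.0, 186.0], [579.0, -27.0, 167.0], [582.0, -33.0, 158.0], [587.0, -14.0, 185.0]]
372 [[577.0, -12.0, 191.0], [579.0, -31.0, 167.0], [582.0, -39.0, 158.0], [587.0, -12.0, 192.0]]
384 [[578.0, -12.0, 196.0], [578.0, -36.0, 168.0], [579.0, -84.0, 110.0], [587.0, -15.0, 192.0]]
396 [[578.0, -14.0, 197.0], [578.0, -40.0, 168.0], [579.0, -94.0, 108.0], [587.0, -18.0, 193.0]]
408 [[577.0, -17.0, 198.0], [581.0, -19.0, 196.0], [583.0, -20.0, 195.0], [587.0, -19.0, 196.0]]
420 [[577.0, -19.0, 199.0], [581.0, -18.0, 200.0], [583.0, -18.0, 200.0], [587.0, -18.0, 201.0]]
432 [[578.0, -18.0, 203.0], [581.0, -18.0, 204.0], [584.0, -18.0, 204.0], [587.0, -18.0, 203.0]]
```

View pics/w3.png

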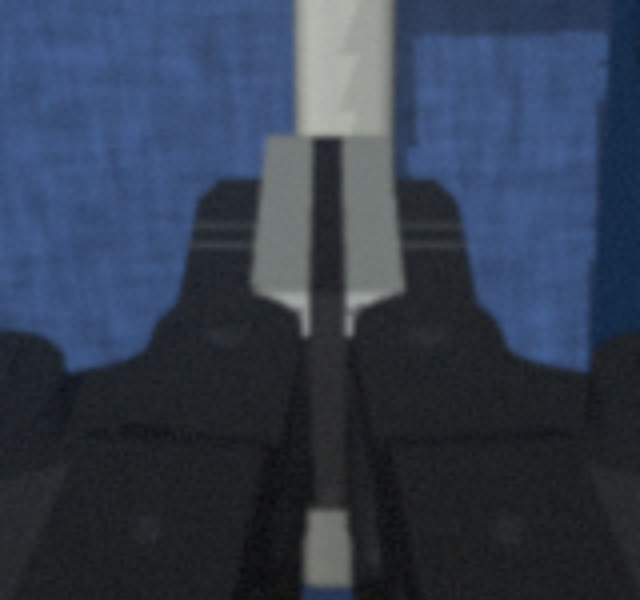

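```bash
python3 -c "
from bench import robot
print(robot.grip_depth)"
python3 -m handwheel '{"slide":[[0.002,0,0.005],[0,0,0.0],[0,0,0],[0,0,-0.02],[0,0,-0.021]],"roll":[0,0,0,0,0]}' 0.5
python3 -m handwheel '{"slide":[[0,0,0],[0,0,0],[0,0,0],[0,0,0]],"roll":[0,0,0,0]}' 1 40
```

```text
0.0187
time_s: 12.5
tool_pos: [0.5811, -0.0318, 0.0522]
tcp_rot: [-0.005, 0.722, 0.692, -0.017]
contact_force: [-0.1, 0.0, -1.0]
gripper_width: 0.495
grip_force: 0.0
time_s: 12.9
tool_pos: [0.5803, -0.0318, 0.0522]
tcp_rot: [-0.005, 0.722, 0.692, -0.018]
contact_force: [-1.0, -0.7, -2.6]
gripper_width: 0.133
grip_force: 40.1
```

```bash
python3 -m handwheel '{"slide":[[-0.01,0.0004,0],[-0.025,0.001,0],[-0.025,0.001,0],[-0.025,0.001,0],[-0.025,0.001,0]],"roll":[0,0,0,0,0]}'
python3 -m handwheel '{"slide":[[-0.015,0.0006,0],[-0.01,0.0004,0],[-0.005,0.0002,0],[0,0,0]],"roll":[0,0,0,0]}';python3 st.py
```

```text
time_s: 13.4
tool_pos: [0.4698, -0.0273, 0.0522]
tcp_rot: [-0.005, 0.722, 0.692, -0.017]
contact_force: [3.3, 0.5, -4.5]
gripper_width: 0.134
grip_force: 41.6
time_s: 13.8
tool_pos: [0.4398, -0.0261, 0.0522]
tcp_rot: [-0.006, 0.722, 0.692, -0.018]
contact_force: [-1.7, 0.9, -3.4]
gripper_width: 0.13
grip_force: 41.7
tilt 2.2 zdir az -153.3 tool y az -2.5 [ 0.44  -0.026  0.052] [-0.09  0.15  0.07  2.01  0.01  1.01 -0.07]
```

```bash
python3 -m handwheel '{"slide":[[-0.007,0.0003,0],[-0.005,0.0002,0],[-0.003,0,0],[0,0,0]],"roll":[0,0,0,0]}';python3 -m handwheel '{"slide":[[-0.003,0,0],[-0.003,0,0],[0,0,0]],"roll":[0,0,0]}'
```

```text
time_s: 14.2
tool_pos: [0.4273, -0.0256, 0.0522]
tcp_rot: [-0.004, 0.722, 0.692, -0.016]
contact_force: [11.0, 0.0, -14.2]
gripper_width: 0.124
grip_force: 40.6
time_s: 14.5
tool_pos: [0.4277, -0.0256, 0.0524]
tcp_rot: [0.0, 0.722, 0.692, -0.012]
contact_force: [42.9, -0.2, -45.4]
gripper_width: 0.131
grip_force: 40.0
```

```bash
python3 -m handwheel '{"slide":[[0.004,0,0],[0,0,0]],"roll":[0,0]}';python3 -m handwheel '{"slide":[[0,0,0],[0,0,0],[0,0,0],[0,0,0.02],[0,0,0.04]],"roll":[0,0,0,0,0]}' 0.5; python3 -m handwheel '{"slide":[[0,0,0.05],[0,0,0.05],[0.01,0,0.03],[0,0,0]],"roll":[0,0,0,0]}';python3 st.py
python3 - <<'E'
from h import *
im,d,P=cloud("top");save("top2",im[80:320,180:480].repeat(2,0).repeat(2,1));np.savez("/tmp/top2",im=im,P=P)
im,d,P=cloud("wrist");np.savez("/tmp/wr2",im=im,P=P);save("w4",im)
E
```

```text
time_s: 14.7
tool_pos: [0.4274, -0.0256, 0.0523]
tcp_rot: [-0.003, 0.722, 0.692, -0.015]
contact_force: [18.6, 0.5, -20.8]
gripper_width: 0.134
grip_force: 43.5
time_s: 15.2
tool_pos: [0.4206, -0.0258, 0.1104]
tcp_rot: [-0.007, 0.722, 0.691, -0.02]
contact_force: [1.2, -0.1, -0.3]
gripper_width: 0.503
grip_force: 0.0
time_s: 15.6
tool_pos: [0.4361, -0.0257, 0.247]
tcp_rot: [-0.002, 0.722, 0.692, -0.015]
contact_force: [-0.0, 0.0, 0.0]
gripper_width: 0.5
grip_force: 0.0
tilt 1.7 zdir az -145.9 tool y az -2.5 [ 0.436 -0.026  0.247] [-0.1  -0.03  0.07  1.75  0.02  1.45 -0.08]
```

View pics/top2.png

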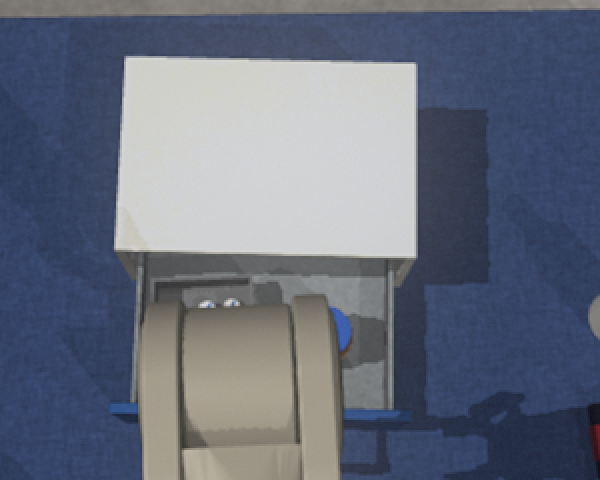

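The top view shows the open drawer. The tote is on the left behind the arm, with discs near (207,305) and (232,303) in the crop, and the jar is on the right at (340,330). Next, the wrist view.

View pics/w4.png

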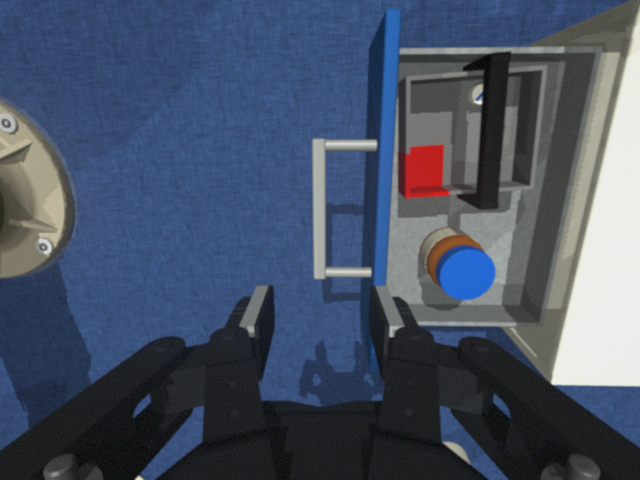

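The wrist view shows the black tote handle from (497,55) to (487,205), with the red corner at (425,170). The jar, with its blue cap, is at (465,270), clear of the tote.

Run:
```python
import numpy as np
z=np.load("/tmp/wr2.npz");P=z["P"];im=z["im"].astype(int)
m=np.zeros(P.shape[:2],bool);m[50:215,475:515]=1
m&=(im.max(-1)<60)&(P[...,2]>.1)&(P[...,2]<.118)
b=P[m];print(len(b),b.mean(0),np.percentile(b,[1,99],axis=0))
p=np.polyfit(b[:,1],b[:,0],1);yc=(b[:,1].min()+b[:,1].max())/2;print(p,np.degrees(-np.arctan(p[0])),yc,np.polyval(p,yc))
c=P[240:305,430:500].reshape(-1,3);c=c[c[:,2]>.08];print("jar",np.nanpercentile(c,[2,50,98],axis=0))
f=P[60:320,380:395].reshape(-1,3);f=f[f[:,2]>.115];print("front",np.nanpercentile(f,[2,50,98],axis=0))
```

```text
3211 [0.57867408 0.0448809  0.10699007] [[ 0.57135214 -0.02158805  0.10051783]
 [ 0.58762582  0.10276924  0.10936864]]
[-0.02267842  0.57969191] 1.2991553029354672 0.04009746966019381 0.5787825578691088
jar [[ 0.54817855 -0.11961753  0.08190443]
 [ 0.57330345 -0.09263036  0.0915981 ]
 [ 0.59966657 -0.06828915  0.09310559]]
front [[ 0.45910191 -0.07809868  0.12110681]
 [ 0.4851973   0.01648467  0.1268843 ]
 [ 0.49173084  0.09644912  0.30714431]]
```

```bash
python3 -m handwheel '{"slide":[[0.0355,0.0165,0],[0.0355,0.0165,0],[0.0355,0.0165,0],[0.035,0.016,-0.02],[0,0,-0.01]],"roll":[1,1,1,0.5,0]}' 0.5; python3 -m handwheel '{"slide":[[0,0,0]],"roll":[0]}'>/dev/null; python3 st.py
python3 - <<'E'
from h import *
im,d,P=cloud("wrist");np.savez("/tmp/wr3",im=im,P=P);save("w5",im)
m=(im.max(-1)<70)&(P[...,2]>.104)&(P[...,2]<.112)&(abs(P[...,0]-.58)<.03);b=P[m];print(len(b),b[:,1].min(),b[:,1].max())
ys=np.arange(-.02,.1,.01);x=np.array([(lambda q:(np.percentile(q,3)+np.percentile(q,97))/2 if len(q)>20 else np.nan)(b[abs(b[:,1]-y)<.005,0]) for y in ys]);print(x.round(4));k=~np.isnan(x);print(np.polyfit(ys[k],x[k],1))
E
```

```text
time_s: 16.2
tool_pos: [0.5753, 0.0428, 0.2064]
tcp_rot: [-0.007, 0.699, 0.715, -0.021]
contact_force: [0.2, 0.4, -0.7]
gripper_width: 0.498
grip_force: 0.0
tilt 2.6 zdir az -153.0 tool y az 1.0 [0.573 0.04  0.208] [-0.16  0.3   0.04  1.46  0.    1.42 -0.11]
2807 -0.023834837942802285 0.10429824432927465
[0.5826 0.5826 0.5819 0.582  0.5813 0.581  0.5808 0.5808 0.5804 0.5801
 0.5799 0.5795]
[-0.02823069  0.5820779 ]
```

```bash
python3 -m handwheel '{"slide":[[0.004,0,-0.05],[0,0,-0.05],[0,0,-0.035],[0,0,-0.025],[0,0,0]],"roll":[0.5,0,0,0,0]}'; python3 st.py
```

```text
time_s: 16.85
tool_pos: [0.5755, 0.0386, 0.0497]
tcp_rot: [-0.006, 0.698, 0.716, -0.02]
contact_force: [-1.0, -0.5, -0.0]
gripper_width: 0.497
grip_force: 0.0
tilt 2.5 zdir az -151.6 tool y az 1.4 [0.575 0.039 0.05 ] [-0.15  0.43  0.03  1.65  0.    1.1  -0.11]
```

```bash
python3 -m handwheel '{"slide":[[0.003,0,-0.003],[0,0,0],[0,0,0],[0,0,0],[0,0,0]],"roll":[0,0,0,0,0]}' 1 100; python3 -m handwheel '{"slide":[[0,0,0.01],[0,0,0.015],[0,0,0.02],[0,0,0.03],[0,0,0.03]],"roll":[0,0,0,0,0]}'; python3 -m handwheel '{"slide":[[0,0,0.035],[0,0,0.035],[0,0,0.035],[0,0,0.035],[0,0,0.02]],"roll":[0,0,0,0,0]}'; python3 st.py
python3 - <<'E'
from h import *
im,d,P=cloud("wrist");im2,d,P=cloud("scene");save("w6",np.hstack([cv2.resize(im,(400,300)),cv2.resize(im2[60:420,200:520],(267,300))]))
E
```

```text
time_s: 17.35
tool_pos: [0.5833, 0.0395, 0.0513]
tcp_rot: [-0.003, 0.698, 0.716, -0.017]
contact_force: [-2.3, -2.1, 5.5]
gripper_width: 0.165
grip_force: 97.9
time_s: 17.85
tool_pos: [0.5814, 0.04, 0.156]
tcp_rot: [-0.005, 0.697, 0.716, -0.018]
contact_force: [0.0, -0.0, -3.6]
gripper_width: 0.162
grip_force: 98.2
time_s: 18.35
tool_pos: [0.5821, 0.04, 0.3189]
tcp_rot: [-0.003, 0.697, 0.716, -0.016]
contact_force: [0.7, -0.0, -3.8]
gripper_width: 0.171
grip_force: 98.2
tilt 1.9 zdir az -145.6 tool y az 1.5 [0.582 0.04  0.319] [-0.16  0.3   0.04  1.22  0.    1.65 -0.1 ]
```

View pics/w6.png

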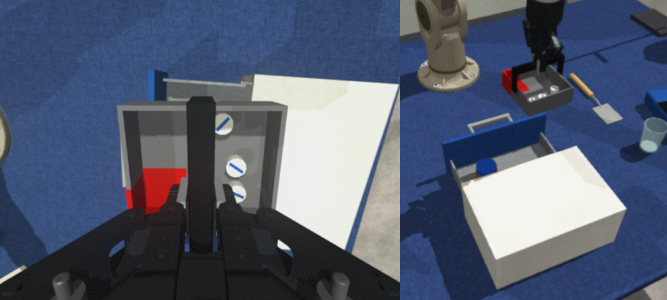

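```bash
python3 -m handwheel '{"slide":[[0,-0.008,0.02],[0,-0.008,0.025],[0,-0.008,0.025],[0,-0.008,0.02],[0,-0.008,0.02]],"roll":[-5,-8.5,-8.5,-8.5,-6.5]}'; python3 -m handwheel '{"slide":[[0,0,0],[0.02,0,0],[0.03,0,0],[0.03,0,0],[0.03,0,0]],"roll":[-4,0,0,0,0]}'; python3 st.py;  python3 -m handwheel '{"slide":[[0.03,0,0],[0.03,0,0],[0.03,0,0],[0.03,0,0],[0.03,0,0]],"roll":[0,0,0,0,0]}'>/dev/null; python3 st.py
```

```text
time_s: 18.95
tool_pos: [0.5814, -0.0004, 0.4239]
tcp_rot: [-0.011, 0.89, 0.455, -0.016]
contact_force: [0.3, -0.2, -3.4]
gripper_width: 0.166
grip_force: 98.3
time_s: 19.45
tool_pos: [0.6889, -0.0001, 0.4175]
tcp_rot: [-0.009, 0.904, 0.427, -0.012]
contact_force: [-18.9, -0.8, -0.7]
gripper_width: 0.163
grip_force: 98.5
tilt 1.8 zdir az 167.8 tool y az -39.5 [ 0.689 -0.     0.417] [-0.1   0.68  0.21  0.44 -0.16  2.06 -0.69]
tilt 1.8 zdir az 25.1 tool y az -39.7 [ 0.771 -0.001  0.368] [-0.11  0.92  0.74  0.19 -0.67  2.05 -0.66]
```

```bash
python3 -m handwheel '{"slide":[[0.04,0,0],[0.04,0,0],[0.04,0,0],[0.04,0,0],[0.04,0,0]],"roll":[0,0,0,0,0]}'; python3 st.py;  python3 -m handwheel '{"slide":[[0.03,0,0.03],[0.03,0,0.03],[0.03,0,0.03],[0.03,0,0.03],[0.03,0,0.03]],"roll":[0,0,0,0,0]}'; python3 st.py
```

```text
time_s: 20.45
tool_pos: [0.7966, -0.0101, 0.3392]
tcp_rot: [0.006, 0.91, 0.415, 0.022]
contact_force: [0.0, 0.3, -3.3]
gripper_width: 0.168
grip_force: 99.2
tilt 2.6 zdir az 8.4 tool y az -41.0 [ 0.797 -0.01   0.339] [-0.12  1.03  1.53  0.18 -1.43  2.05 -0.62]
time_s: 20.95
tool_pos: [0.7847, -0.003, 0.4145]
tcp_rot: [0.022, 0.906, 0.418, 0.067]
contact_force: [-0.4, 0.2, -2.2]
gripper_width: 0.162
grip_force: 99.3
tilt 8.1 zdir az 6.9 tool y az -40.8 [ 0.785 -0.003  0.414] [-0.13  0.93  1.53  0.18 -1.43  2.05 -0.63]
```

```bash
python3 -m handwheel '{"slide":[[0.04,0,0.02],[0.04,0,0.02],[0.04,0,0.02],[0.04,0,0.02],[0.04,0,0.02]],"roll":[0,0,0,0,0]}'; python3 st.py;  python3 -m handwheel '{"slide":[[0.04,0,0.02],[0.04,0,0.02],[0.04,0,0.02],[0.04,0,0.02],[0.04,0,0.02]],"roll":[0,0,0,0,0]}'; python3 st.py
```

```text
time_s: 21.45
tool_pos: [0.7799, -0.0024, 0.4365]
tcp_rot: [0.03, 0.905, 0.416, 0.078]
contact_force: [0.4, -0.1, -3.7]
gripper_width: 0.163
grip_force: 99.3
tilt 9.6 zdir az 3.6 tool y az -41.0 [ 0.78  -0.002  0.436] [-0.13  0.9   1.55  0.18 -1.43  2.05 -0.63]
time_s: 21.95
tool_pos: [0.7746, -0.0016, 0.4579]
tcp_rot: [0.038, 0.904, 0.416, 0.09]
contact_force: [0.9, 0.6, -3.0]
gripper_width: 0.168
grip_force: 99.3
tilt 11.2 zdir az 1.9 tool y az -41.2 [ 0.775 -0.002  0.458] [-0.14  0.88  1.56  0.18 -1.43  2.05 -0.63]
```

```bash
python3 -m handwheel '{"slide":[[-0.03,0,0],[-0.03,0,0],[0.03,0,0],[0.04,0,0],[0.05,0,0]],"roll":[0,0,0,0,0]}' >/dev/null; python3 st.py;  python3 -m handwheel '{"slide":[[0.05,0,0],[0.05,0,0],[0.05,0,0],[0.05,0,0],[0.05,0,0]],"roll":[0,0,0,0,0]}'; python3 st.py
```

```text
tilt 14.2 zdir az 2.8 tool y az -42.2 [ 0.816 -0.003  0.436] [-0.14  0.9   1.38  0.19 -1.28  1.95 -0.65]
time_s: 22.95
tool_pos: [0.9412, -0.0008, 0.3502]
tcp_rot: [0.079, 0.892, 0.408, 0.179]
contact_force: [-1.2, 1.7, -2.4]
gripper_width: 0.163
grip_force: 99.5
tilt 22.6 zdir az 0.9 tool y az -43.2 [ 0.941 -0.001  0.35 ] [-0.13  1.04  1.4   0.18 -1.34  1.67 -0.65]
```

```bash
cat >> st.py <<'E'
tx=M[:,1];tz=-M[:,2];ty=np.cross(tz,tx);print("downhill in tote deg (want 221.5):",(np.degrees(np.arctan2(-ty[2],-tx[2]))%360).round(1))
E
python3 st.py; python3 -m handwheel '{"slide":[[0.035,0,0.025],[0.035,0,0.03],[0.03,0,0.03],[0.03,0,0.03],[0.03,0,0.03]],"roll":[0,0,0,0,0]}' ; python3 st.py
```

```text
tilt 22.6 zdir az 0.9 tool y az -43.2 [ 0.941 -0.001  0.35 ] [-0.13  1.04  1.4   0.18 -1.34  1.67 -0.65]
downhill in tote deg (want 221.5): 221.8
time_s: 23.45
tool_pos: [0.9705, -0.0002, 0.4188]
tcp_rot: [0.11, 0.875, 0.4, 0.248]
contact_force: [0.2, -0.3, -4.1]
gripper_width: 0.162
grip_force: 99.5
tilt 31.5 zdir az 0.6 tool y az -45.5 [ 0.97  -0.     0.419] [-0.13  0.99  1.41  0.18 -1.34  1.57 -0.65]
downhill in tote deg (want 221.5): 221.5
```

```bash
python3 -m handwheel '{"slide":[[0.03,0,0.03],[0.03,0,0.03],[0,0,0],[0,0,0],[0,0,0]],"roll":[0,0,0,0,0]}' ; python3 -m handwheel '{"slide":[[0,0,0],[0,0,0],[0,0,0],[0,0,0],[0,0,0]],"roll":[0,0,0,0,0]}' >/dev/null;python3 st.py
python3 - <<'E'
from h import *
im,d,P=cloud("wrist");im2,d,P=cloud("scene");save("w7",np.hstack([cv2.resize(im,(400,300)),cv2.resize(im2,(400,300))]))
E
```

```text
time_s: 23.95
tool_pos: [0.9811, -0.0002, 0.4407]
tcp_rot: [0.121, 0.869, 0.397, 0.272]
contact_force: [-0.4, 0.9, -3.0]
gripper_width: 0.164
grip_force: 99.5
tilt 34.7 zdir az 0.5 tool y az -46.5 [ 0.981 -0.     0.442] [-0.13  0.97  1.41  0.18 -1.34  1.53 -0.65]
downhill in tote deg (want 221.5): 221.5
```

View pics/w7.png

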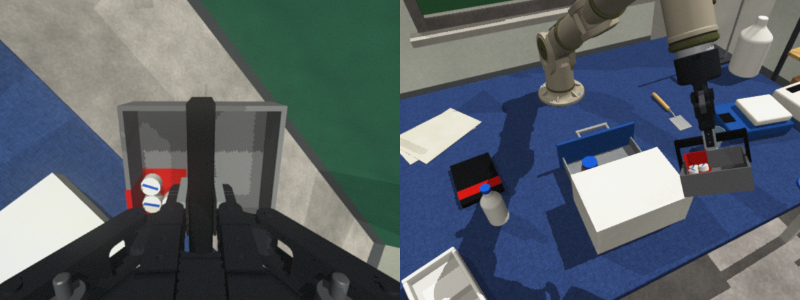

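In the wrist half two discs lie against the red wall at (150,190), and the scene half shows a disc cluster in the red corner at (697,168). I'll zoom in to find the third disc.

Run:
```python
from h import *
im2,d,P=cloud("scene");save("w8",np.hstack([cv2.resize(im2[190:310,530:610],(400,600),interpolation=cv2.INTER_CUBIC),cv2.resize(robot.grab_frame("wrist")[0][240:390,180:280],(400,600))]))
```

```text
(no output)
```

View pics/w8.png

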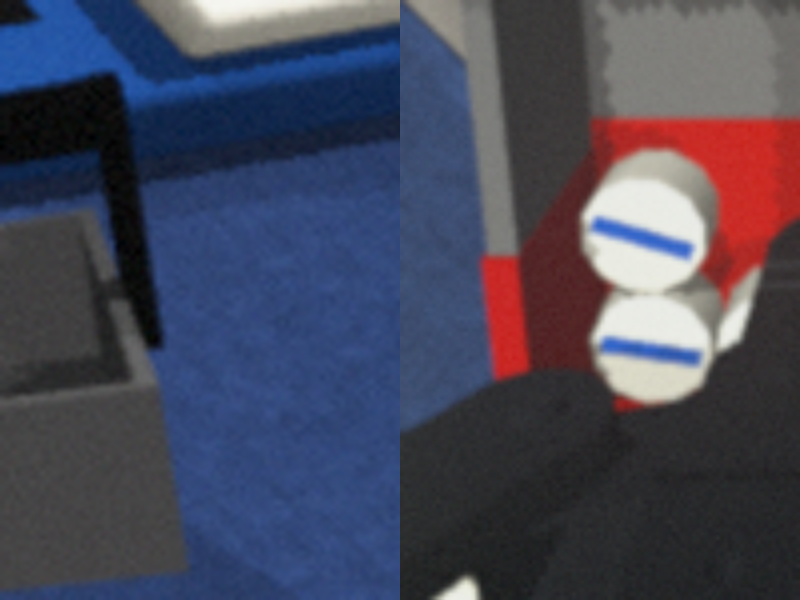

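```bash
python3 -c "
from bench import robot
import numpy as np
s=robot.observe();print(s['time_s'],np.abs(s['qvel']).max(),s['contact_force'],s['grip_force'])
print(robot.close_job())"
```

```text
24.65 0.008494236758387168 [-0.81820505 -0.83882741 -3.63186849] 99.55268025398254
the job is handed in; nothing more can be done
None
```

I handed the job in at about 24.7 s. The drawer is out at its stop with the jar standing in it, and the tote is held still in the air at about 35°, red corner lowest; two discs lie in that corner, and the third shows beside them as a white edge behind the gripper.

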